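# Pack a resin repair kit: three hardener pots and the nested mixing cups

### The arm

A 6-joint arm with a two-finger parallel gripper is mounted at the origin on the work surface. World frame = base frame: x ahead of the robot, y to its left, z up, the work surface at z = 0. Lengths are in m, angles in rad, forces in N, time in s.
With the tool pointing down it reaches from about 0.35 to 0.85 m from the base axis. Payload 8.1 kg.
Tool frame: the origin (TCP) lies on the centre line of the jaws, within the pads' length; the fingertips stand 14 mm ahead of it and the grasp point (between the pads) lies 5 mm behind it; z points along the fingers, y is the line along which they close (so a half turn about z gives the same grasp; the last joint's range is limited). The gripper opens to 85 mm and grips with 20 to 120 N. Pads are 22 mm wide; open, the fingers measure 114 mm over their backs; the gripper's body (76 mm by 85 mm) begins 54 mm behind the grasp point. The pads swing forward as they close: fully open they stand 13 mm farther back than shut.
Start: joints at [-1.427, 0.13, 1.488, -0, 1.523, -0.085], TCP at [0.136, -0.584, 0.245] pointing down, gripper open.
Joint ranges: [-2.96, 2.96], [-0.89, 2.26], [0.02, 2.5], [-1.34, 4.48], [0, 2.73], [-2.66, 2.66]. Speed limits (rad/s): [2.39, 2.39, 2.79, 3.14, 3.14, 3.14].

### API

Orientations are given as a unit quaternion [x, y, z, w].
In Python, from rig import status, viewer, ctrl gives the robot as it stands.
- The arm moves only by the shell command python3 -m jog 'ROWS' [FORCE]. ROWS is JSON, a list of rows, each a list of 3 entries, a list of its own where there are three numbers: the shift along the tool's x, y, z in cm, then the turn, a rotation vector about the tool's x, y, z in rad, then the opening, from 0 (shut) to 1 (fully open). In form: [[[tx, ty, tz], [ax, ay, az], hand], ...]. A call has 1 to 12 rows; each row is the pose to reach, as a shift and turn from the pose commanded when the call began, along the tool's axes at that moment; what a row does not reach only later rows make up. A row lasts 1/8 s, in which the tool goes at most 62.5 mm and 10.7 degrees, less where a joint would pass 70% of its speed; a pose out of reach is approached as far as the arm can. A call with a gripper value outside its range is refused whole. The fingers move at their own pace and stop on an object; FORCE is the grip in N (left out, the last holds). Time passes only in rows, so rows that repeat a pose let the fingers close. It gives the time, the measured TCP pose, the force, the opening and the grip force at its end, in the units of the state.
- status.get_state(): the state, without advancing time (a new reading comes with each control period).
- viewer.camera(name): name is "side" or "top" or "wrist"; returns the picture (384x512x3 uint8, blue, green, red); there is no depth.
- viewer.calibration(name): a dict with "K" (3x3 intrinsics, pixels), "eye" and "rotation" of the camera in the world. Camera axes: x right, y down, z forward; pixel columns grow to the right and rows downward; lengths in m; the calibration is good to about 2 mm. A picture is of the moment at which its call begins: read the wrist's pose just before it. calibration takes no time and is no camera call; for the wrist camera it gives the pose at the moment of the call.
- ctrl.sign_off(): hands the job in; it is judged then, once.
The state is a dict: "time": time; "joints": joint angles; "qd": joint speeds; "joint_torque": joint torques, N m; "tool_pos": TCP position; "tcp_rot": TCP orientation; "wrist_force": force on the tool from outside, world axes, zero at the start; "moment": the same for the moment, N m; "width": finger opening in m; "grip_force": force on a finger pad.
Only numpy, scipy, OpenCV 4.12 (cv2) and the standard library are available. Lean on these libraries where they do the work, as an engineer would, in place of code of your own. Each camera call takes 0.05 s, during which the arm holds its last target. There are 200 camera calls.

### The job

Pack the resin repair kit into the open carton: stand exactly three of the short round hardener pots upright on the carton's floor, and nest the mixing cups in size order, the medium one upright inside the large one that is already in the carton and the small one upright inside the medium one. Leave the two spare round pots, the square pots, the tall bottle, the tape measure and the tape roll standing where they are on the mat.

Things in the scene. Friction and masses are not known exactly. Their poses are not given: they have to be found in the camera images.
- carton: shallow open cardboard carton, fixed to the bench: outside 168 mm (its x) by 258 mm (its y), walls 4 mm thick and 45 mm high, floor 4 mm thick, no partitions, inside 160 x 250 mm; short flaps are folded down outside, reaching about 13 mm beyond the walls. Origin: centre of its underside, on the bench, z up. It and the mat swap sides of the bench from start to start
- mat: flat dark rubber mat, fixed to the bench: 225 mm (its x) by 305 mm (its y), 3 mm thick; the loose things stand on it in a loose array of 3 rows (along its x, 75 mm apart) by 4 (along its y, 78 mm apart), shuffled. Origin: centre of its underside, z up
- cup_large: large white plastic mixing cup, already standing upright in the carton, anywhere along it: outside 78 mm across at the foot, 84 mm at the rim, 46 mm tall, wall 3 mm, floor 4 mm; loose, about 65 g; origin: centre of its underside, z axis up along its axis
- cup_medium: medium white plastic mixing cup: outside 56 mm across at the foot, 62 mm at the rim, 60 mm tall, wall 3 mm, floor 4 mm, about 70 g, starts upright and empty on the mat; nested in the large cup its rim stands 18 mm above the large one's; origin: centre of its underside, z axis up along its axis
- cup_small: small white plastic mixing cup: outside 40 mm across at the foot, 44 mm at the rim, 74 mm tall, wall 3 mm, floor 4 mm, about 75 g, starts upright and empty on the mat; nested in the medium cup its rim stands 18 mm above the medium one's; origin: centre of its underside, z axis up along its axis
- pot_1: short round screw-cap hardener pot, one of five alike: white body 34 mm across and 34 mm tall, grey cap 31 mm across on top, 45 mm tall in all, about 60 g; starts upright on the mat at any of the places there; origin: centre of its underside, z axis up along its axis
- pot_2: short round screw-cap hardener pot, one of five alike: white body 34 mm across and 34 mm tall, grey cap 31 mm across on top, 45 mm tall in all, about 60 g; starts upright on the mat at any of the places there; origin: centre of its underside, z axis up along its axis
- pot_3: short round screw-cap hardener pot, one of five alike: white body 34 mm across and 34 mm tall, grey cap 31 mm across on top, 45 mm tall in all, about 60 g; starts upright on the mat at any of the places there; origin: centre of its underside, z axis up along its axis
- pot_4: short round screw-cap hardener pot, one of five alike: white body 34 mm across and 34 mm tall, grey cap 31 mm across on top, 45 mm tall in all, about 60 g; starts upright on the mat at any of the places there; origin: centre of its underside, z axis up along its axis
- pot_5: short round screw-cap hardener pot, one of five alike: white body 34 mm across and 34 mm tall, grey cap 31 mm across on top, 45 mm tall in all, about 60 g; starts upright on the mat at any of the places there; origin: centre of its underside, z axis up along its axis
- square_pot_1: square screw-lid pot, not wanted: white body 32 x 32 mm and 34 mm tall, grey square cap 28 mm wide, 45 mm tall in all; starts upright on the mat at any of the places there, and stays there; origin: centre of its underside, z axis up along its axis
- square_pot_2: square screw-lid pot, not wanted: white body 32 x 32 mm and 34 mm tall, grey square cap 28 mm wide, 45 mm tall in all; starts upright on the mat at any of the places there, and stays there; origin: centre of its underside, z axis up along its axis
- tall_bottle: tall slim round bottle, not wanted: 28 mm across, 64 mm tall with its 24 mm grey cap; starts upright on the mat at any of the places there, and stays there; origin: centre of its underside, z axis up along its axis
- tape_measure: tape measure, a grey rounded block 44 x 40 mm, 28 mm tall, lying flat, not wanted; starts upright on the mat at any of the places there, and stays there; origin: centre of its underside
- tape_roll: roll of brown packing tape lying flat, ring 52 mm outside, 32 mm inside, 24 mm tall, not wanted; starts upright on the mat at any of the places there, and stays there; origin: centre of its underside
Things that resemble listed ones, but are neither listed nor needed, are in the scene too. What is shaped like the cup_small but blue or red is not meant.

How it is judged:
At the end, for the whole second after the job is handed in: Exactly 3 round pots stand (0.15 rad) on the carton floor, as does the large cup; medium in large and small in medium cup, on its floor, axes within 15 mm, tilt under 0.1 rad; all at rest; spare pots, square pots, bottle, tape measure and roll upright, within 50 mm of their starts (((x of pot_1 in the frame of carton between -0.08 and 0.08 m and y of pot_1 in the frame of carton between -0.125 and 0.125 m and z of pot_1 in the frame of carton between 0 and 0.012 m and angle between pot_1's own z axis and vertical below 0.15 rad and linear speed of pot_1 below 0.02 m/s) or (distance of pot_1 from where it was at the start of the episode below 0.05 m and angle between pot_1's own z axis and vertical below 0.15 rad)) and ((x of pot_2 in the frame of carton between -0.08 and 0.08 m and y of pot_2 in the frame of carton between -0.125 and 0.125 m and z of pot_2 in the frame of carton between 0 and 0.012 m and angle between pot_2's own z axis and vertical below 0.15 rad and linear speed of pot_2 below 0.02 m/s) or (distance of pot_2 from where it was at the start of the episode below 0.05 m and angle between pot_2's own z axis and vertical below 0.15 rad)) and ((x of pot_3 in the frame of carton between -0.08 and 0.08 m and y of pot_3 in the frame of carton between -0.125 and 0.125 m and z of pot_3 in the frame of carton between 0 and 0.012 m and angle between pot_3's own z axis and vertical below 0.15 rad and linear speed of pot_3 below 0.02 m/s) or (distance of pot_3 from where it was at the start of the episode below 0.05 m and angle between pot_3's own z axis and vertical below 0.15 rad)) and ((x of pot_4 in the frame of carton between -0.08 and 0.08 m and y of pot_4 in the frame of carton between -0.125 and 0.125 m and z of pot_4 in the frame of carton between 0 and 0.012 m and angle between pot_4's own z axis and vertical below 0.15 rad and linear speed of pot_4 below 0.02 m/s) or (distance of pot_4 from where it was at the start of the episode below 0.05 m and angle between pot_4's own z axis and vertical below 0.15 rad)) and ((x of pot_5 in the frame of carton between -0.08 and 0.08 m and y of pot_5 in the frame of carton between -0.125 and 0.125 m and z of pot_5 in the frame of carton between 0 and 0.012 m and angle between pot_5's own z axis and vertical below 0.15 rad and linear speed of pot_5 below 0.02 m/s) or (distance of pot_5 from where it was at the start of the episode below 0.05 m and angle between pot_5's own z axis and vertical below 0.15 rad)) and (distance of each of pot_1, pot_2, pot_3 from where it was at the start of the episode above 0.05 m or distance of each of pot_1, pot_2, pot_4 from where it was at the start of the episode above 0.05 m or distance of each of pot_1, pot_2, pot_5 from where it was at the start of the episode above 0.05 m or distance of each of pot_1, pot_3, pot_4 from where it was at the start of the episode above 0.05 m or distance of each of pot_1, pot_3, pot_5 from where it was at the start of the episode above 0.05 m or distance of each of pot_1, pot_4, pot_5 from where it was at the start of the episode above 0.05 m or distance of each of pot_2, pot_3, pot_4 from where it was at the start of the episode above 0.05 m or distance of each of pot_2, pot_3, pot_5 from where it was at the start of the episode above 0.05 m or distance of each of pot_2, pot_4, pot_5 from where it was at the start of the episode above 0.05 m or distance of each of pot_3, pot_4, pot_5 from where it was at the start of the episode above 0.05 m) and (distance of each of pot_1, pot_2 from where it was at the start of the episode below 0.05 m or distance of each of pot_1, pot_3 from where it was at the start of the episode below 0.05 m or distance of each of pot_1, pot_4 from where it was at the start of the episode below 0.05 m or distance of each of pot_1, pot_5 from where it was at the start of the episode below 0.05 m or distance of each of pot_2, pot_3 from where it was at the start of the episode below 0.05 m or distance of each of pot_2, pot_4 from where it was at the start of the episode below 0.05 m or distance of each of pot_2, pot_5 from where it was at the start of the episode below 0.05 m or distance of each of pot_3, pot_4 from where it was at the start of the episode below 0.05 m or distance of each of pot_3, pot_5 from where it was at the start of the episode below 0.05 m or distance of each of pot_4, pot_5 from where it was at the start of the episode below 0.05 m) and x of cup_large in the frame of carton between -0.08 and 0.08 m and y of cup_large in the frame of carton between -0.125 and 0.125 m and z of cup_large in the frame of carton between 0 and 0.012 m and angle between each of cup_large, square_pot_1, square_pot_2, tall_bottle, tape_measure, tape_roll's own z axis and vertical below 0.15 rad and linear speed of each of cup_large, cup_medium, cup_small below 0.02 m/s and horizontal distance between cup_medium and cup_large below 0.015 m and z of cup_medium in the frame of cup_large between 0.001 and 0.008 m and angle between each of cup_medium, cup_small's own z axis and vertical below 0.1 rad and horizontal distance between cup_small and cup_medium below 0.015 m and z of cup_small in the frame of cup_medium between 0.001 and 0.008 m and distance of each of square_pot_1, square_pot_2, tall_bottle, tape_measure, tape_roll from where it was at the start of the episode below 0.05 m); the robot touches nothing.
It also fails if it takes over 72 s, if anything falls off the work surface, if the arm or the gripper's body presses on something with over 40 N, if the wrist force passes 120 N, or if a joint passes its speed limit or range.

## Working session

There is one attempt and no reset: what is moved stays moved. The work goes in short steps, Python scripts to look and compute and a shell command to move; the robot and the scene stay as the last step left them, time stands still between calls to the robot, and variables do not carry over. Pictures are saved under pics/ and viewed, at most 10 in all, crops included, and the job is handed in when it is done.

```bash
mkdir -p pics; ls; python3 - <<'E'
from rig import status, viewer, ctrl
import cv2, numpy as np
s=status.get_state(); print({k:np.round(v,3) for k,v in s.items()})
for n in ("top","side"):
    cv2.imwrite(f"pics/{n}0.png",viewer.camera(n)); c=viewer.calibration(n); print(n,np.round(c["K"],1).tolist(),np.round(c["eye"],3),np.round(c["rotation"],3).tolist())
E
```

```text
pics
{'time': np.float64(0.0), 'joints': array([-1.427,  0.131,  1.489, -0.   ,  1.523, -0.085]), 'qd': array([-0.001,  0.001, -0.001,  0.   ,  0.   , -0.001]), 'joint_torque': array([ 3.0000e-03, -5.6940e+01, -5.0054e+01, -0.0000e+00,  1.5000e-02,
        0.0000e+00]), 'tool_pos': array([ 0.136, -0.584,  0.244]), 'tcp_rot': array([ 0.993,  0.114, -0.   , -0.001]), 'wrist_force': array([-0.123, -0.716,  0.026]), 'moment': array([-0.032, -0.001, -0.025]), 'grip_force': np.float64(0.0), 'width': np.float64(0.085)}
top [[481.8, 0.0, 264.8], [0.0, 481.8, 185.0], [0.0, 0.0, 1.0]] [0.316 0.013 1.261] [-0.691, 0.715, -0.078, 0.072]
side [[466.1, 0.0, 250.3], [0.0, 466.1, 188.8], [0.0, 0.0, 1.0]] [ 0.454 -0.713  0.809] [0.925, -0.094, 0.03, -0.368]
```

View pics/top0.png

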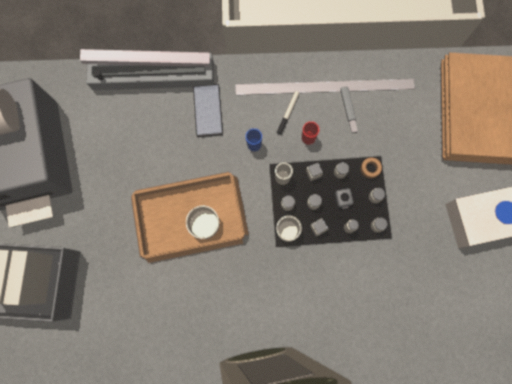

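View pics/side0.png

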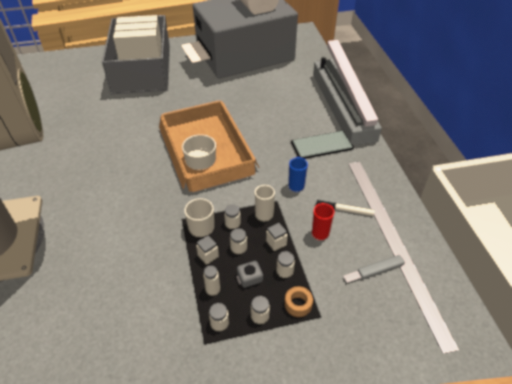

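The top view shows the carton at (190,215) with the large cup at (203,222), and the mat spanning about (270–390, 157–245). On the mat:
- **Cups:** small white cup (284,173), medium cup (289,229).
- **Round pots:** (342,171), (288,203), (315,202), (377,195) and (379,225).
- **Square pots:** (315,172), (320,227).
- **Others:** tall bottle (352,226), tape measure (345,198), tape roll (372,168).

The side view shows the bottle at (211,280) standing taller than its neighbours. The blue cup (254,139) and red cup (311,132) are decoys.

```bash
cat > h.py <<'E'
from rig import status, viewer, ctrl
import cv2, numpy as np
from scipy.spatial.transform import Rotation as R
def rays(c,px):
    px=np.atleast_2d(np.asarray(px,float)); d=np.c_[px,np.ones(len(px))]@np.linalg.inv(c["K"]).T
    return d@R.from_quat(c["rotation"]).as_matrix().T if np.shape(c["rotation"])!=(3,3) else d@np.asarray(c["rotation"]).T
def onz(c,px,z):
    d=rays(c,px); e=np.array(c["eye"]); return (e+d*((z-e[2])/d[:,2])[:,None])[:,:2]
def proj(c,P):
    r=np.array(c["rotation"]); M=R.from_quat(r).as_matrix() if r.shape==(4,) else r
    q=(np.atleast_2d(P)-np.array(c["eye"]))@M@np.array(c["K"]).T; return q[:,:2]/q[:,2:]
def tool(P):  # world displacement from current tcp -> tool axes cm
    s=status.get_state(); return R.from_quat(s["tcp_rot"]).inv().apply(np.array(P)-s["tool_pos"])*100
def blobs(m,amin):
    n,_,st,ce=cv2.connectedComponentsWithStats(m.astype(np.uint8)); return [(st[i],ce[i]) for i in range(1,n) if st[i][4]>=amin]
E
python3 - <<'E'
from h import *
im=cv2.imread("pics/top0.png"); c=viewer.calibration("top")
hsv=cv2.cvtColor(im,cv2.COLOR_BGR2HSV)
dark=(hsv[...,2]<45).astype(np.uint8); dark=cv2.morphologyEx(dark[140:260,260:400],cv2.MORPH_CLOSE,np.ones((25,25)))
k=max(cv2.findContours(dark,0,1)[0],key=cv2.contourArea)+[260,140]
b=cv2.boxPoints(cv2.minAreaRect(k)); print("mat",b.round(1).tolist(),onz(c,b,.003).round(3).tolist())
br=cv2.inRange(hsv,(3,80,60),(20,255,255)); br[:, :120]=0; br[:,258:]=0; br[:160]=0; br[280:]=0
k=max(cv2.findContours(br,0,1)[0],key=cv2.contourArea); b=cv2.boxPoints(cv2.minAreaRect(k)); print("carton",b.round(1).tolist(),onz(c,b,.045).round(3).tolist())
roi=np.zeros(im.shape[:2],bool); roi[155:245,270:392]=1
for s,ce in blobs((hsv[...,2]>70)&roi,20): print(s.tolist(),ce.round(1),onz(c,ce,.03)[0].round(3))
cv2.imwrite("pics/topcrop.png",cv2.resize(im[150:265,125:395],None,fx=2.9,fy=2.9,interpolation=cv2.INTER_CUBIC))
E
```

```text
mat [[283.5, 181.5], [381.0, 174.5], [385.5, 235.6999969482422], [288.0, 242.8000030517578]] [[0.596, -0.053], [0.606, -0.316], [0.442, -0.313], [0.432, -0.057]]
carton [[127.19999694824219, 191.8000030517578], [235.0, 170.1999969482422], [249.3000030517578, 241.6999969482422], [141.5, 263.29998779296875]] [[0.574, 0.352], [0.621, 0.074], [0.434, 0.042], [0.39, 0.312]]
[270, 155, 122, 90, 3495] [326.9 192. ] [ 0.558 -0.164]
[334, 162, 16, 16, 197] [341.  169.5] [ 0.617 -0.204]
[335, 188, 19, 21, 245] [343.9 197.6] [ 0.542 -0.207]
[307, 193, 15, 17, 194] [314. 201.] [ 0.535 -0.128]
[280, 195, 16, 16, 194] [287.5 202.4] [ 0.534 -0.059]
[371, 217, 17, 15, 205] [378.8 224.1] [ 0.469 -0.291]
[310, 218, 19, 18, 223] [318.8 226.4] [ 0.469 -0.137]
[344, 219, 15, 14, 165] [350.9 225.5] [ 0.468 -0.22 ]
```

View pics/topcrop.png

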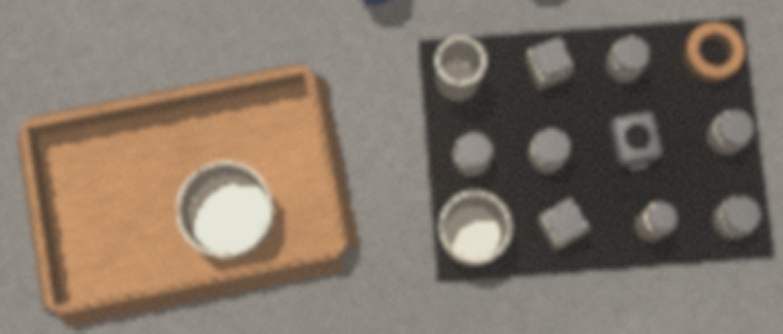

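The enlarged crop confirms the layout. The five round-capped pots are at crop (472,154), (550,150), (628,60), (733,130) and (737,216), and the slim bottle is at (657,220). I'll take the first three, because they are round and nearest the carton. The white cups at (460,65) and (475,228) are the small and medium ones.

```bash
python3 - <<'E'
from h import *
print(tool([.52,-.14,.33]).round(2)); s=status.get_state(); c=viewer.calibration("wrist")
M=R.from_quat(s["tcp_rot"]); print(M.inv().apply(c["eye"]-s["tool_pos"]).round(3), (M.inv()*R.from_quat(c["rotation"])).as_matrix().round(2).tolist(), np.round(c["K"],1).tolist())
E
```

```text
[ 47.46 -34.54  -8.5 ]
[ 0.084 -0.001 -0.128] [[0.0, -0.95, -0.32], [1.0, 0.0, 0.0], [0.0, -0.32, 0.95]] [[324.1, 0.0, 258.0], [0.0, 324.1, 191.7], [0.0, 0.0, 1.0]]
```

```bash
python3 -m jog '[[[5,-3.4,-0.5],[0,0,0.02],1],[[10,-6.8,-1],[0,0,0.05],1],[[15,-10.2,-1.5],[0,0,0.1],1],[[20,-13.6,-2],[0,0,0.15],1],[[25,-17,-2.5],[0,0,0.2],1],[[30,-20.4,-2.5],[0,0,0.2],1],[[35,-23.8,-2.5],[0,0,0.2],1],[[40,-27.2,-2.5],[0,0,0.2],1],[[45,-30.6,-2.5],[0,0,0.2],1],[[49,-33.2,-2.5],[0,0,0.2],0.6],[[51.6,-34.6,-2.5],[0,0,0.2],0.6],[[51.6,-34.6,-2.5],[0,0,0.2],0.6]]' 40
python3 -m jog '[[[0,0,0],[0,0,0],0.6],[[0,0,0],[0,0,0],0.6]]'
python3 - <<'E'
from h import *
s=status.get_state(); print(s["time"],s["tool_pos"].round(4),s["width"],R.from_quat(s["tcp_rot"]).as_matrix().round(3).tolist())
c=viewer.calibration("wrist"); im=viewer.camera("wrist"); cv2.imwrite("pics/w1.png",im); np.savez("w1.npz",**{k:np.array(v) for k,v in c.items()})
E
```

```text
time: 1.6
tool_pos: [0.5609, -0.1286, 0.2694]
tcp_rot: [1.0, 0.016, -0.001, -0.0]
wrist_force: [0.1, -1.1, -0.4]
width: 0.0509
grip_force: 0.0
time: 1.85
tool_pos: [0.5595, -0.1312, 0.2702]
tcp_rot: [1.0, 0.014, -0.0, 0.0]
wrist_force: [0.3, -0.5, 0.3]
width: 0.0512
grip_force: 0.0
1.85 [ 0.5595 -0.1312  0.2702] 0.0511849927621536 [[1.0, 0.028, -0.0], [0.028, -1.0, -0.0], [-0.0, 0.0, -1.0]]
```

View pics/w1.png

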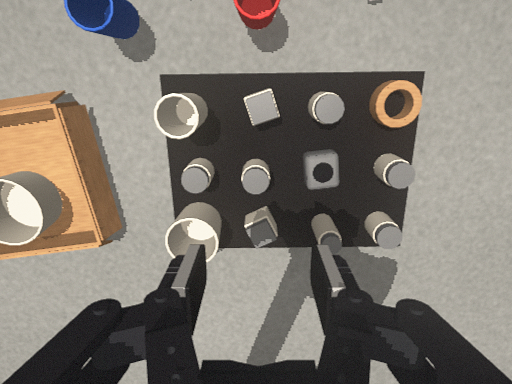

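The wrist view shows everything on the mat clearly. Pot caps are at about (198,178), (256,179), (328,108), the small-cup rim is at (179,116), the medium rim at (192,240), and the carton with the large cup at (20,210).

```bash
python3 - <<'E'
from h import *
im=cv2.imread("pics/w1.png"); c=dict(np.load("w1.npz"))
ct=viewer.calibration("top"); 
g=cv2.cvtColor(im,cv2.COLOR_BGR2GRAY); G=cv2.resize(g,None,fx=4,fy=4,interpolation=cv2.INTER_CUBIC)
def circ(px,r,hw):
    x0,y0=int(px[0]-hw),int(px[1]-hw); x0=max(x0,0);y0=max(y0,0)
    s=cv2.GaussianBlur(G[y0*4:(y0+2*hw)*4,x0*4:(x0+2*hw)*4],(0,0),2)
    h=cv2.HoughCircles(s,cv2.HOUGH_GRADIENT_ALT,1,8,param1=120,param2=.6,minRadius=int(4*r*.85),maxRadius=int(4*r*1.18))
    return [] if h is None else [(np.r_[q[:2]/4-.375+[x0,y0],q[2]/4]) for q in h[0][:4]]
for n,p,r,hw,z in [("potA",(198,178),14.3,26,.048),("potB",(256,179),14.3,26,.048),("potC",(328,108),14.3,26,.048),("small",(179,116),22,36,.077),("med",(192,240),30,42,.063),("bottle",(328,238),12,26,.067),("potD",(398,178),14.3,26,.048)]:
    for q in circ(p,r,hw): print(n,q.round(1),onz(c,q[:2],z)[0].round(4))
print("profile A",g[150:205:2,198].tolist(), g[178,170:225:2].tolist())
# top view carton corner + large cup
E
```

```text
potA [194.9 180.4  14.5] [ 0.5353 -0.0598]
potA [194.9 180.4  12.6] [ 0.5353 -0.0598]
potA [200.4 171.4  13.8] [ 0.546  -0.0663]
potB [254.4 180.4  13.8] [ 0.5372 -0.1269]
potB [255.6 171.6  13.5] [ 0.5475 -0.128 ]
potC [329.4 108.6  14.9] [ 0.6181 -0.2036]
small [175.1 114.6  21.8] [ 0.6103 -0.0486]
small [186.1 110.9  20.1] [ 0.6141 -0.0594]
small [175.1 114.6  19.1] [ 0.6103 -0.0486]
med [191.9 244.1  26.9] [ 0.4628 -0.0566]
bottle [321.6 224.4  11.2] [ 0.4937 -0.2033]
potD [398.9 174.1  15.6] [ 0.5491 -0.2886]
potD [398.9 174.1  13.8] [ 0.5491 -0.2886]
profile A [55, 55, 57, 53, 151, 157, 150, 190, 163, 110, 165, 160, 157, 156, 155, 155, 153, 151, 151, 152, 155, 140, 50, 56, 56, 53, 145, 151] [135, 54, 64, 57, 55, 62, 162, 156, 159, 161, 158, 159, 157, 158, 155, 158, 155, 157, 157, 67, 137, 68, 43, 38, 40, 53, 54, 55]
```

```bash
python3 -m jog '[[[-1.1,-3.6,5],[0,0,0],0.6],[[-2.2,-7.2,10],[0,0,0],0.6],[[-2.2,-7.2,15],[0,0,0],0.6],[[-2.2,-7.2,19],[0,0,0],0.6],[[-2.2,-7.2,22.5],[0,0,0],0.6],[[-2.2,-7.2,24.8],[0,0,0],0.6],[[-2.2,-7.2,24.8],[0,0,0],0.6],[[-2.2,-7.2,24.8],[0,0,0],0.2],[[-2.2,-7.2,24.8],[0,0,0],0.2],[[-2.2,-7.2,24.8],[0,0,0],0.2]]' 35
python3 - <<'E'
from h import *
print(tool([.5418,.2774,.024]).round(2)); c=viewer.calibration("top")
im=cv2.imread("pics/top0.png"); g=cv2.cvtColor(im,cv2.COLOR_BGR2GRAY); G=cv2.GaussianBlur(cv2.resize(g[180:265,160:250],None,fx=4,fy=4,interpolation=cv2.INTER_CUBIC),(0,0),2)
h=cv2.HoughCircles(G,cv2.HOUGH_GRADIENT_ALT,1,8,param1=100,param2=.6,minRadius=50,maxRadius=80)
for q in (h[0] if h is not None else []):
    p=q[:2]/4-.375+[160,180]; print("large",p.round(1),q[2]/4,onz(c,p,.05)[0].round(4))
im=cv2.imread("pics/side0.png"); c=viewer.calibration("side")
g=cv2.cvtColor(im,cv2.COLOR_BGR2GRAY); hsv=cv2.cvtColor(im,cv2.COLOR_BGR2HSV)
print("carton proj side", [proj(c,[.505+x*.986-y*.167,.195+x*.167+y*.986,.045])[0].round(0).tolist() for x,y in ((-.084,-.129),(.084,-.129),(.084,.129),(-.084,.129))])
E
```

```text
time: 3.15
tool_pos: [0.5372, -0.0594, 0.0238]
tcp_rot: [1.0, 0.014, 0.001, 0.0]
wrist_force: [-0.8, -0.8, 4.7]
width: 0.033
grip_force: 35.0
[  1.43 -33.65  -0.04]
large [202.4 221.9] 15.58248 [0.4881 0.1591]
large [202.4 221.9] 17.546358 [0.4881 0.1591]
large [206.9 227.1] 14.304428 [0.4744 0.1479]
carton proj side [[185.0, 180.0], [253.0, 161.0], [219.0, 101.0], [159.0, 115.0]]
```

```bash
python3 -m jog '[[[0,0,-4],[0,0,0],0.2],[[0,-3,-9],[0,0,0],0.2],[[0.3,-9,-10],[0,0,0],0.2],[[0.6,-15,-10],[0,0,0],0.2],[[0.9,-21,-10],[0,0,0],0.2],[[1.2,-27,-10],[0,0,0],0.2],[[1.4,-32,-9],[0,0,0],0.2],[[1.4,-33.7,-7],[0,0,0],0.2],[[1.4,-33.7,-4],[0,0,0],0.2],[[1.4,-33.7,-1.2],[0,0,0],0.2],[[1.4,-33.7,-0.2],[0,0,0],0.2],[[1.4,-33.7,-0.2],[0,0,0],0.2]]'
python3 -m jog '[[[0,0,0],[0,0,0],0.2],[[0,0,0],[0,0,0],0.2]]'
```

```text
time: 4.65
tool_pos: [0.5406, 0.2784, 0.0249]
tcp_rot: [1.0, 0.014, 0.0, -0.0]
wrist_force: [0.6, 0.0, -0.5]
width: 0.033
grip_force: 36.4
time: 4.9
tool_pos: [0.5408, 0.2783, 0.0249]
tcp_rot: [1.0, 0.014, 0.0, -0.0]
wrist_force: [0.6, 0.1, -0.5]
width: 0.0326
grip_force: 36.4
```

```bash
python3 -m jog '[[[0,0,0.15],[0,0,0],0.2],[[0,0,0.15],[0,0,0],0.2],[[0,0,0.15],[0,0,0],0.52],[[0,0,0.15],[0,0,0],0.52],[[0,0,-2],[0,0,0],0.52],[[0,0,-6],[0,0,0],0.52],[[-0.2,5,-10],[0,0,0],0.55],[[-0.4,11,-10],[0,0,0],0.6],[[-0.7,17,-10],[0,0,0],0.6],[[-1,23,-10],[0,0,0],0.6],[[-1.2,29,-10],[0,0,0],0.6],[[-1.4,35,-10],[0,0,0],0.6]]'
python3 - <<'E'
from h import *
cv2.imwrite("pics/t2.png",cv2.resize(viewer.camera("top")[150:265,125:395],None,fx=2.9,fy=2.9,interpolation=cv2.INTER_CUBIC)); print(tool([.5372,-.1269,.022]).round(2))
E
```

```text
time: 6.4
tool_pos: [0.5368, -0.074, 0.1263]
tcp_rot: [1.0, 0.014, 0.001, 0.0]
wrist_force: [0.6, -1.0, 0.1]
width: 0.0514
grip_force: 0.0
[-0.09  4.54 10.47]
```

View pics/t2.png

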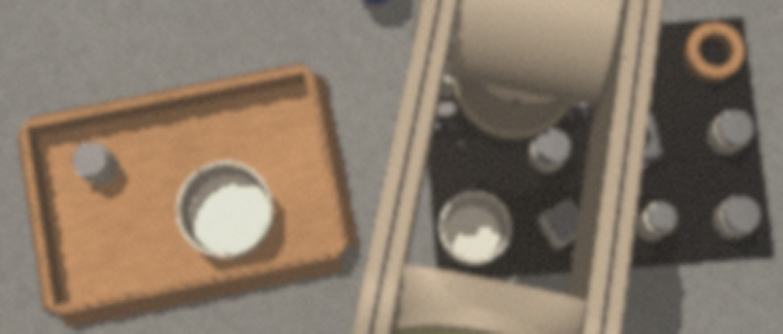

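Pot A now stands in the carton at crop (93,162), upright.

```bash
python3 -m jog '[[[0,0,0],[0,0,0],0.6],[[0,0,0],[0,0,0],0.6]]'; python3 -c "
from h import *
print(tool([.5372,-.1269,.022]).round(2))"
```

```text
time: 6.7
tool_pos: [0.5368, -0.0712, 0.1252]
tcp_rot: [1.0, 0.015, 0.0, -0.0]
wrist_force: [-0.9, 1.2, -0.3]
width: 0.051
grip_force: 0.0
[-0.13  5.57 10.31]
```

```bash
python3 -m jog '[[[-0.1,4,2],[0,0,0],0.6],[[-0.1,5.55,5],[0,0,0],0.6],[[-0.1,5.55,8],[0,0,0],0.6],[[-0.1,5.55,10.3],[0,0,0],0.6],[[-0.1,5.55,10.3],[0,0,0],0.6],[[-0.1,5.55,10.3],[0,0,0],0.2],[[-0.1,5.55,10.3],[0,0,0],0.2],[[-0.1,5.55,10.3],[0,0,0],0.2]]'
python3 -m jog '[[[0,0,-4],[0,0,0],0.2],[[-0.3,-3,-9],[0,0,0],0.2],[[-0.6,-9,-10],[0,0,0],0.2],[[-1,-15,-10],[0,0,0],0.2],[[-1.5,-21,-10],[0,0,0],0.2],[[-2,-27,-10],[0,0,0],0.2],[[-2.6,-33,-10],[0,0,0],0.2],[[-3.2,-38,-9],[0,0,0],0.2],[[-3.4,-39.7,-7],[0,0,0],0.2],[[-3.4,-39.7,-4],[0,0,0],0.2],[[-3.4,-39.7,-1.2],[0,0,0],0.2],[[-3.4,-39.7,-0.2],[0,0,0],0.2]]'
python3 -m jog '[[[0,0,0],[0,0,0],0.2],[[0,0,0.1],[0,0,0],0.2],[[0,0,0.1],[0,0,0],0.2]]'
```

```text
time: 7.7
tool_pos: [0.5381, -0.1275, 0.0226]
tcp_rot: [1.0, 0.014, 0.001, 0.0]
wrist_force: [-0.4, 1.5, 4.0]
width: 0.0328
grip_force: 35.0
time: 9.2
tool_pos: [0.4906, 0.2678, 0.0225]
tcp_rot: [1.0, 0.014, -0.001, 0.001]
wrist_force: [-10.4, -10.5, 36.8]
width: 0.0334
grip_force: 39.8
time: 9.57
tool_pos: [0.492, 0.2684, 0.0228]
tcp_rot: [1.0, 0.014, 0.0, -0.0]
wrist_force: [0.0, -1.1, -0.4]
width: 0.033
grip_force: 36.5
```

```bash
python3 -m jog '[[[0,0,0.1],[0,0,0],0.52],[[0,0,0.1],[0,0,0],0.52],[[0,0,-3],[0,0,0],0.52],[[0,0,-8],[0,0,0],0.55],[[1,5,-10],[0,0,0],0.6],[[2.5,11,-10],[0,0,0],0.6],[[4,17,-10],[0,0,0],0.6],[[5.5,23,-10],[0,0,0],0.6],[[7,29,-10],[0,0,0],0.6],[[8.5,35,-10],[0,0,0],0.6],[[10,41,-10],[0,0,0],0.6],[[11.3,46.5,-10],[0,0,0],0.6]]'
python3 -m jog '[[[0,0,0],[0,0,0],0.6],[[0,0,0],[0,0,0],0.6]]'; python3 -c "
from h import *
print(tool([.6181,-.2036,.022]).round(2))"
```

```text
time: 11.08
tool_pos: [0.6184, -0.1955, 0.1224]
tcp_rot: [1.0, 0.014, 0.0, 0.0]
wrist_force: [1.3, -0.1, 0.6]
width: 0.0514
grip_force: 0.0
time: 11.32
tool_pos: [0.6177, -0.1931, 0.1219]
tcp_rot: [1.0, 0.014, -0.0, -0.0]
wrist_force: [0.1, 0.5, -0.1]
width: 0.0514
grip_force: 0.0
[0.01 1.06 9.99]
```

```bash
python3 -m jog '[[[0,1.05,3],[0,0,0],0.6],[[0,1.05,7],[0,0,0],0.6],[[0,1.05,9.9],[0,0,0],0.6],[[0,1.05,9.9],[0,0,0],0.6],[[0,1.05,9.9],[0,0,0],0.2],[[0,1.05,9.9],[0,0,0],0.2],[[0,1.05,9.9],[0,0,0],0.2],[[0,1.05,6],[0,0,0],0.2],[[0,1.05,1],[0,0,0],0.2],[[0,1.05,0],[0,0,0],0.2]]'
python3 -m jog '[[[-2,-6,0],[0,0,0],0.2],[[-4,-12,0],[0,0,0],0.2],[[-6,-18,0],[0,0,0],0.2],[[-8,-24,0],[0,0,0],0.2],[[-10,-30,0],[0,0,0],0.2],[[-12,-35.5,0],[0,0,0],0.2],[[-14,-41,0],[0,0,0],0.2],[[-15.5,-45,0],[0,0,0],0.2],[[-16.2,-46.9,0],[0,0,0],0.2],[[-16.2,-46.9,3],[0,0,0],0.2],[[-16.2,-46.9,7],[0,0,0],0.2],[[-16.2,-46.9,9],[0,0,0],0.2]]'
python3 -m jog '[[[0,0,0.5],[0,0,0],0.2],[[0,0,0.7],[0,0,0],0.2],[[0,0,0.7],[0,0,0],0.2]]'
```

```text
time: 12.58
tool_pos: [0.6212, -0.205, 0.1282]
tcp_rot: [1.0, 0.014, 0.004, 0.002]
wrist_force: [0.5, 0.2, 0.4]
width: 0.033
grip_force: 35.0
time: 14.08
tool_pos: [0.441, 0.2597, 0.0295]
tcp_rot: [1.0, 0.015, -0.002, 0.001]
wrist_force: [-0.1, -0.0, -1.3]
width: 0.0328
grip_force: 35.2
time: 14.45
tool_pos: [0.4432, 0.2606, 0.026]
tcp_rot: [1.0, 0.014, 0.0, -0.0]
wrist_force: [-1.4, -0.1, 2.1]
width: 0.033
grip_force: 35.4
```

```bash
python3 -m jog '[[[0,0,0.2],[0,0,0],0.2],[[0,0,0.2],[0,0,0],0.52],[[0,0,0.2],[0,0,0],0.52],[[0,0,-3],[0,0,0],0.55],[[0,0,-8],[0,0,0],0.6],[[1.3,5.3,-12],[0,0,0],0.85],[[2.6,10.6,-16],[0,0,0],0.85],[[4,16,-20],[0,0,0],0.85],[[5.1,21.2,-22],[0,0,0],0.85],[[5.1,21.2,-22],[0,0,0],0.85],[[5.1,21.2,-22],[0,0,0],0.85],[[5.1,21.2,-22],[0,0,0],0.85]]'
cat > circ.py <<'E'
from h import *
def find(im,px,r,hw,p2=.6):
    g=cv2.cvtColor(im,cv2.COLOR_BGR2GRAY); x0,y0=max(int(px[0]-hw),0),max(int(px[1]-hw),0)
    s=cv2.GaussianBlur(cv2.resize(g[y0:y0+2*hw,x0:x0+2*hw],None,fx=4,fy=4,interpolation=cv2.INTER_CUBIC),(0,0),2)
    h=cv2.HoughCircles(s,cv2.HOUGH_GRADIENT_ALT,1,8,param1=100,param2=p2,minRadius=int(4*r*.82),maxRadius=int(4*r*1.18))
    return [] if h is None else [np.r_[q[:2]/4-.375+[x0,y0],q[2]/4] for q in h[0][:5]]
E
python3 - <<'E'
from circ import *
s=status.get_state(); c=viewer.calibration("wrist"); im=viewer.camera("wrist"); cv2.imwrite("pics/w2.png",im); np.savez("w2.npz",**{k:np.array(v) for k,v in c.items()})
print(s["tool_pos"].round(4),s["time"])
for n,x,y,z,rad in (("large",.4881,.1591,.050,.0405),("med",.4628,-.0566,.063,.0295),("small",.6103,-.0486,.077,.0205)):
    p=proj(c,[x,y,z])[0]; r=rad*324/(c["eye"][2]-z); print(n,p.round(1),r.round(1))
    for q in find(im,p,r,int(r*1.6)): print("  ",q.round(1),onz(c,q[:2],z)[0].round(4))
E
```

```text
time: 15.95
tool_pos: [0.4992, 0.0512, 0.244]
tcp_rot: [1.0, 0.015, -0.001, -0.0]
wrist_force: [-0.1, 0.0, 0.0]
width: 0.0726
grip_force: 0.0
[0.4992 0.0512 0.244 ] 15.95
large [154.1 174.5] 40.8
   [151.6 172.4  39.2] [0.4903 0.1614]
   [166.4 175.4  43.2] [0.4876 0.1465]
   [151.4 169.4  37. ] [0.4935 0.1615]
med [363.1 208. ] 31.0
   [362.1 204.1  27.3] [ 0.467  -0.0551]
   [357.1 197.6  34.1] [ 0.4739 -0.0491]
   [361.4 210.1  30.8] [ 0.4604 -0.0552]
   [348.6 199.6  33. ] [ 0.4715 -0.0407]
small [382.6  50. ] 22.5
   [381.1  55.9  23.8] [ 0.6058 -0.0481]
   [384.6  49.4  25.5] [ 0.6109 -0.0502]
```

View pics/w2.png

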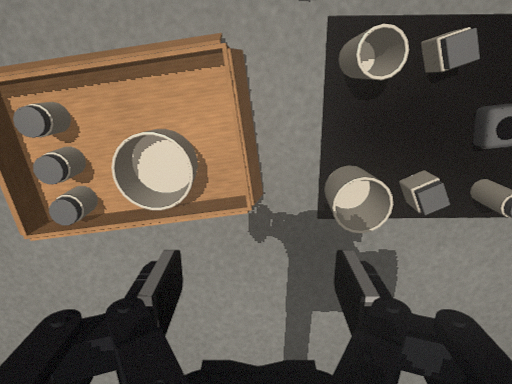

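All three pots stand in the carton at (33,120), (53,167) and (70,208). The large cup's rim is centred near (153,171), the medium rim near (361,203) and the small rim near (382,53). I'll refine the rims from their bright rings.

```bash
cat > ring.py <<'E'
from h import *
# Rim ring: thin bright line (top-hat); ellipse fitted with outlier trimming; points cast on rim plane, circle fit
def ring(im,c,px,z,rad,tol=.006,thr=25):
    g=cv2.cvtColor(im,cv2.COLOR_BGR2GRAY); t=cv2.morphologyEx(g,cv2.MORPH_TOPHAT,np.ones((7,7)))
    ys,xs=np.nonzero(t>thr); P=onz(c,np.c_[xs,ys],z); o=onz(c,px,z)[0]
    for k in range(8):
        tl=tol*2 if k<2 else tol; d=np.linalg.norm(P-o,axis=1); Q=P[abs(d-rad)<tl]
        A=np.c_[2*Q,np.ones(len(Q))]; s=np.linalg.lstsq(A,(Q**2).sum(1),rcond=None)[0]; o=s[:2]
    return o.round(4),np.sqrt(s[2]+o@o).round(4),len(Q),np.std(np.linalg.norm(Q-o,axis=1)).round(4)
E
python3 - <<'E'
from ring import *
im=cv2.imread("pics/w2.png"); c=dict(np.load("w2.npz"))
for n,p,z,r in (("large",(153,171),.05,.0405),("med",(361,203),.063,.0295),("small",(382,53),.077,.0205)):
    for tol in (.006,.004): print(n,ring(im,c,p,z,r,tol))
E
```

```text
large (array([0.4905, 0.1613]), np.float64(0.0402), 565, np.float64(0.001))
large (array([0.4905, 0.1613]), np.float64(0.0402), 564, np.float64(0.0009))
med (array([ 0.4655, -0.0555]), np.float64(0.0292), 383, np.float64(0.0009))
med (array([ 0.4655, -0.0555]), np.float64(0.0292), 383, np.float64(0.0009))
small (array([ 0.6089, -0.0484]), np.float64(0.0202), 619, np.float64(0.001))
small (array([ 0.6089, -0.0484]), np.float64(0.0202), 618, np.float64(0.001))
```

```bash
python3 -m jog '[[[-1.2,3.5,3],[0,0,0],0.87],[[-2.4,7,6],[0,0,0],0.87],[[-3.7,10.6,10],[0,0,0],0.87],[[-3.7,10.6,14],[0,0,0],0.87],[[-3.7,10.6,17],[0,0,0],0.87],[[-3.7,10.6,18.7],[0,0,0],0.87],[[-3.7,10.6,18.7],[0,0,0],0.87],[[-3.7,10.6,18.7],[0,0,0],0.6],[[-3.7,10.6,18.7],[0,0,0],0.6],[[-3.7,10.6,18.7],[0,0,0],0.6]]' 25
python3 -m jog '[[[0,0,-1],[0,0,0],0.6],[[0,0,-4],[0,0,0],0.6],[[0,0,-8],[0,0,0],0.6],[[1,-5,-8],[0,0,0],0.6],[[2,-10,-8],[0,0,0],0.6],[[2.6,-15,-8],[0,0,0],0.6],[[3.1,-20,-8],[0,0,0],0.6],[[3.1,-21.6,-8],[0,0,0],0.6],[[3.1,-21.6,-8],[0,0,0],0.6],[[3.1,-21.6,-8],[0,0,0],0.6]]'
python3 - <<'E'
from h import *
cv2.imwrite("pics/s3.png",cv2.resize(viewer.camera("side")[60:260,100:350],None,fx=3,fy=3,interpolation=cv2.INTER_CUBIC)); print(tool([.4905,.1613,.063]).round(2))
E
```

```text
time: 17.25
tool_pos: [0.4673, -0.0572, 0.0597]
tcp_rot: [1.0, 0.014, 0.001, 0.0]
wrist_force: [0.8, 0.7, 4.8]
width: 0.0596
grip_force: 27.6
time: 18.5
tool_pos: [0.4908, 0.1585, 0.1383]
tcp_rot: [1.0, 0.014, -0.0, 0.0]
wrist_force: [0.3, -0.8, -1.0]
width: 0.0597
grip_force: 27.5
[-0.03 -0.29  7.53]
```

View pics/s3.png

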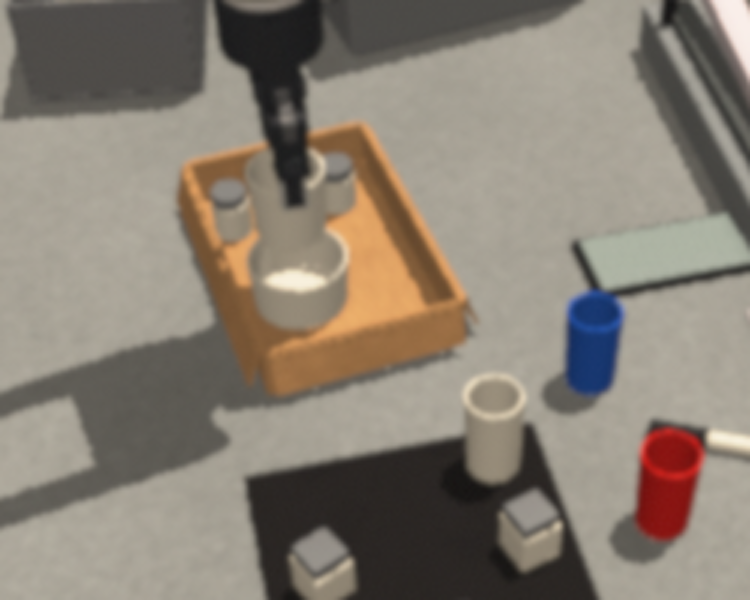

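The medium cup hangs upright in the gripper at crop (287,200), above the large cup at (300,285). Next I'll lower it gently.

```bash
python3 -m jog '[[[0,-0.3,3],[0,0,0],0.6],[[0,-0.3,5.5],[0,0,0],0.6],[[0,-0.3,6.5],[0,0,0],0.6],[[0,-0.3,6.9],[0,0,0],0.6],[[0,-0.3,7.1],[0,0,0],0.6],[[0,-0.3,7.1],[0,0,0],0.6],[[0,-0.3,7.1],[0,0,0],0.6]]'
python3 -m jog '[[[0,0,0.15],[0,0,0],0.6],[[0,0,0.3],[0,0,0],0.6],[[0,0,0.3],[0,0,0],0.6]]'
```

```text
time: 19.42
tool_pos: [0.4912, 0.1629, 0.068]
tcp_rot: [1.0, 0.014, 0.001, -0.0]
wrist_force: [-0.4, -0.2, -0.5]
width: 0.0599
grip_force: 27.5
time: 19.8
tool_pos: [0.4909, 0.1629, 0.0647]
tcp_rot: [1.0, 0.014, 0.0, -0.0]
wrist_force: [-1.8, 0.3, 5.1]
width: 0.0598
grip_force: 27.9
```

```bash
python3 -m jog '[[[0,0,0.2],[0,0,0],0.84],[[0,0,0.2],[0,0,0],0.84],[[0,0,-2],[0,0,0],0.84],[[0,0,-6],[0,0,0],0.84],[[2,3,-9],[0,0,0],0.8],[[4.5,8,-9],[0,0,0],0.65],[[7,13,-9],[0,0,0],0.65],[[9.5,18,-9],[0,0,0],0.65],[[11.2,21.5,-9],[0,0,0],0.65],[[11.2,21.5,-9],[0,0,0],0.65],[[11.2,21.5,-9],[0,0,0],0.65]]'
python3 - <<'E'
from ring import *
s=status.get_state(); c=viewer.calibration("top"); im=viewer.camera("top"); cv2.imwrite("pics/t4.png",cv2.resize(im[150:265,125:395],None,fx=2.9,fy=2.9,interpolation=cv2.INTER_CUBIC))
print(tool([.6089,-.0484,.073]).round(2))
for n,x,y,z,r in (("large",.4905,.1613,.05,.0405),("med",.4905,.1613,.068,.0295)): print(n,ring(im,c,proj(c,[x,y,z])[0],z,r,.006,15))
E
```

```text
time: 21.18
tool_pos: [0.6084, -0.0485, 0.1538]
tcp_rot: [1.0, 0.014, -0.001, -0.0]
wrist_force: [-0.0, 1.1, -0.9]
width: 0.0556
grip_force: 0.0
[0.06 0.04 8.09]
large (array([0.49  , 0.1611]), np.float64(0.0401), 235, np.float64(0.0024))
med (array([0.4896, 0.1655]), np.float64(0.0307), 149, np.float64(0.0028))
```

View pics/t4.png

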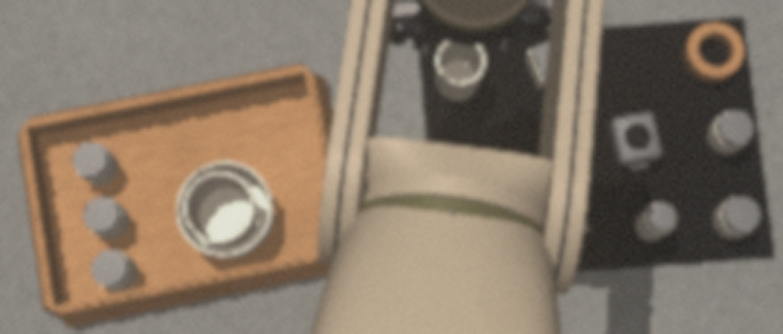

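The medium cup is nested concentrically in the large one at crop (225,208), and the three pots stand at the far end. Next is the small cup.

```bash
python3 -m jog '[[[0,0,3],[0,0,0],0.65],[[0,0,6],[0,0,0],0.65],[[0,0,8.1],[0,0,0],0.65],[[0,0,8.1],[0,0,0],0.65],[[0,0,8.1],[0,0,0],0.3],[[0,0,8.1],[0,0,0],0.3],[[0,0,8.1],[0,0,0],0.3],[[0,0,8.1],[0,0,0],0.3]]' 25
python3 -m jog '[[[0,0,-2],[0,0,0],0.3],[[0,0,-6],[0,0,0],0.3],[[0,0,-10],[0,0,0],0.3],[[-2.5,-5,-10],[0,0,0],0.3],[[-5,-10,-10],[0,0,0],0.3],[[-7.5,-15,-10],[0,0,0],0.3],[[-10,-19.5,-10],[0,0,0],0.3],[[-11.2,-21.5,-10],[0,0,0],0.3],[[-11.2,-21.5,-10],[0,0,0],0.3],[[-11.2,-21.5,-10],[0,0,0],0.3],[[-11.2,-21.5,-10],[0,0,0],0.3]]'
python3 - <<'E'
from h import *
cv2.imwrite("pics/s5.png",cv2.resize(viewer.camera("side")[60:260,100:350],None,fx=3,fy=3,interpolation=cv2.INTER_CUBIC)); print(tool([.491,.163,.084]).round(2))
E
```

```text
time: 22.22
tool_pos: [0.6094, -0.0491, 0.074]
tcp_rot: [1.0, 0.014, 0.001, 0.0]
wrist_force: [0.8, 0.2, 1.6]
width: 0.0429
grip_force: 25.7
time: 23.6
tool_pos: [0.4913, 0.1619, 0.1737]
tcp_rot: [1.0, 0.014, 0.0, 0.0]
wrist_force: [-0.5, -0.4, -1.5]
width: 0.0434
grip_force: 25.8
[-0.03 -0.11  8.95]
```

View pics/s5.png

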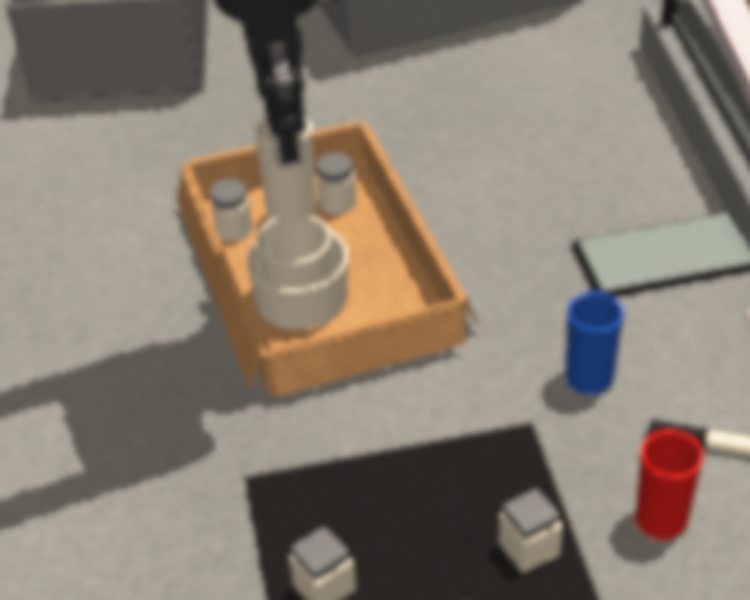

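The small cup hangs upright over the nested pair at crop (295,270). Lowering it now.

```bash
python3 -m jog '[[[0,-0.1,3],[0,0,0],0.3],[[0,-0.1,5.5],[0,0,0],0.3],[[0,-0.1,7.2],[0,0,0],0.3],[[0,-0.1,8.2],[0,0,0],0.3],[[0,-0.1,8.7],[0,0,0],0.3],[[0,-0.1,8.7],[0,0,0],0.3],[[0,-0.1,8.7],[0,0,0],0.3]]'
python3 -m jog '[[[0,0,0.15],[0,0,0],0.3],[[0,0,0.3],[0,0,0],0.3],[[0,0,0.3],[0,0,0],0.3]]'
```

```text
time: 24.52
tool_pos: [0.4913, 0.1639, 0.0871]
tcp_rot: [1.0, 0.014, 0.001, -0.0]
wrist_force: [-0.2, -0.1, -0.0]
width: 0.0428
grip_force: 25.8
time: 24.9
tool_pos: [0.4906, 0.1638, 0.0832]
tcp_rot: [1.0, 0.014, -0.0, 0.0]
wrist_force: [-0.2, -0.1, -1.7]
width: 0.0435
grip_force: 25.8
```

```bash
python3 -m jog '[[[0,0,0.1],[0,0,0],0.3],[[0,0,0.15],[0,0,0],0.3],[[0,0,0.15],[0,0,0],0.3],[[0,0,0.15],[0,0,0],0.65],[[0,0,0.15],[0,0,0],0.65],[[0,0,-2],[0,0,0],0.65],[[0,0,-6],[0,0,0],0.65],[[0,0,-12],[0,0,0],0.65],[[2,5,-16],[0,0,0],0.65],[[4,11,-16],[0,0,0],0.65],[[5,15,-16],[0,0,0],0.65],[[5,15,-16],[0,0,0],0.65]]'
python3 -m jog '[[[0,0,0],[0,0,0],0.65],[[0,0,0],[0,0,0],0.65]]'
python3 - <<'E'
from ring import *
c=viewer.calibration("wrist"); w=viewer.camera("wrist"); s=viewer.camera("side")
for n,z,r in (("large",.05,.0405),("med",.068,.0295),("small",.086,.0205)): print(n,ring(w,c,proj(c,[.491,.163,z])[0],z,r,.004))
cv2.imwrite("pics/end.png",np.hstack([cv2.resize(s[90:340,140:340],(400,500),interpolation=cv2.INTER_CUBIC),cv2.resize(w[:250,:200],(400,500),interpolation=cv2.INTER_CUBIC)]))
E
```

```text
time: 26.4
tool_pos: [0.5454, 0.0123, 0.243]
tcp_rot: [1.0, 0.012, -0.0, 0.0]
wrist_force: [-1.0, 0.2, -0.4]
width: 0.0557
grip_force: 0.0
time: 26.65
tool_pos: [0.5447, 0.0164, 0.2431]
tcp_rot: [1.0, 0.015, -0.0, -0.0]
wrist_force: [0.1, 1.4, -0.7]
width: 0.0554
grip_force: 0.0
large (array([0.4905, 0.1614]), np.float64(0.0403), 736, np.float64(0.0015))
med (array([0.489 , 0.1641]), np.float64(0.0297), 675, np.float64(0.0016))
small (array([0.4919, 0.1634]), np.float64(0.0206), 488, np.float64(0.0014))
```

View pics/end.png

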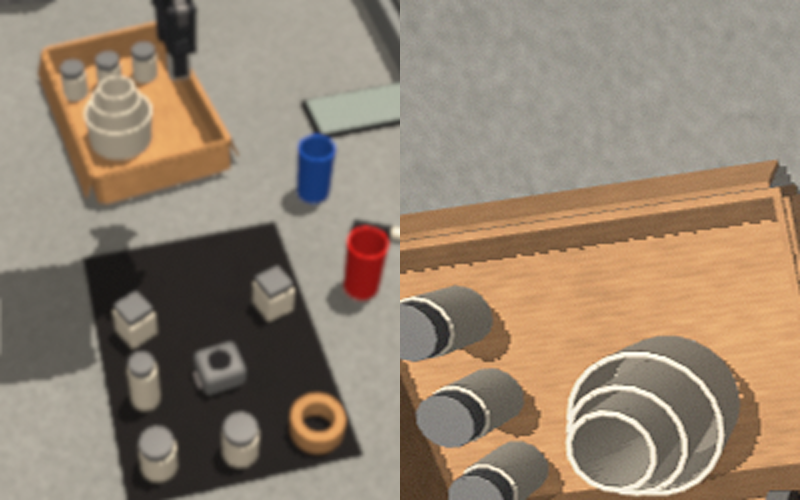

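The picture shows the three cups nested upright at left (118,115), with rim centres within 4 mm and radii matching the seated heights. Three pots stand in the carton, and the spare pots, square pots, bottle, tape measure and roll are untouched on the mat.

```bash
python3 -c "
from rig import ctrl
print(ctrl.sign_off())"
```

```text
the job is handed in; nothing more can be done
None
```

I packed the kit and handed the job in at about 27 s of the 72 s allowed: three round pots stand in the carton, the cups are nested small in medium in large, and everything else still stands where it was on the mat; the sign-off returned no verdict.

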